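# Set the bench scale up for counting screws

### The arm

A 6-joint arm with a two-finger parallel gripper is mounted at the origin on the work surface. World frame = base frame: x ahead of the robot, y to its left, z up, the work surface at z = 0. Lengths are in m, angles in rad, forces in N, time in s.
With the tool pointing down it reaches from about 0.425 to 0.925 m from the base axis. Payload 12.5 kg.
Tool frame: the origin (TCP) lies at the very end of the fingers, on their centre line; the grasp point (between the pads) lies 19 mm behind it; z points along the fingers, y is the line along which they close (so a half turn about z gives the same grasp; the last joint's range is limited). The gripper opens to 85 mm and grips with 20 to 120 N. Pads are 22 mm wide; open, the fingers measure 114 mm over their backs; the gripper's body (76 mm by 85 mm) begins 54 mm behind the grasp point. The pads swing forward as they close: fully open they stand 13 mm farther back than shut.
Start: joints at [-1.321, 0.491, 1.559, -0, 1.092, -0.106], TCP at [0.218, -0.586, 0.231] pointing down, gripper open.
Joint ranges: [-3.1, 3.1], [-0.84, 2.19], [0.05, 2.79], [-1.13, 4.28], [0.06, 2.93], [-2.69, 2.69]. Speed limits (rad/s): [2.22, 2.22, 2.79, 3.14, 3.14, 3.14].

### API

Orientations are given as a rotation vector (axis times angle).
In Python, from rig import robot gives the robot as it stands. The module is installed in compiled form; this text tells all that it offers.
- The arm moves only by the shell command python3 -m crank 'ROWS' [FORCE]. ROWS is JSON, a list of rows, each a list of 3 entries, a list of its own where there are three numbers: the opening, from 0 (shut) to 1 (fully open), then the shift along the tool's x, y, z as a fraction of full scale, then the turn, a rotation vector about the tool's x, y, z as a fraction of full scale. In form: [[grip, [tx, ty, tz], [ax, ay, az]], ...]. A call has 1 to 20 rows; each row shifts and turns the commanded pose from where the row before left it, along the tool's axes as they then stand; what a row does not reach is not made up. Full scale, the value 1, is 20 cm for a shift and 90 degrees for a turn. A row lasts 1/8 s, in which the tool goes at most 62.5 mm and 10.7 degrees, less where a joint would pass 70% of its speed; a pose out of reach is approached as far as the arm can. A call with a number of a shift or a turn outside -1 to 1 is refused whole. A call with a gripper value outside its range is refused whole. The fingers move at their own pace and stop on an object; FORCE is the grip in N (left out, the last holds). Time passes only in rows, so rows that do not move let the fingers close. It gives the time, the measured TCP pose, the force, the opening and the grip force at its end, in the units of the state.
- robot.observe(): the state, without advancing time (a new reading comes with each control period).
- robot.capture(name): name is "scene" or "top" or "wrist"; returns (picture, depth): 400x640x3 uint8, red, green, blue; 400x640 float32, m along the optical axis (not along the pixel's ray), 0 where there is no reading.
- robot.calibration(name): a dict with "vertical_fov" (degrees; the focal length in pixels is half the picture's height over the tangent of half this angle, whatever the lens; pixels are square), "cx", "cy" (the principal point, pixels), "k1" (the pictures are not rectified: a ray, as slopes to the right and down, at radius r is drawn at 1 + k1 r^2 times it, then the intrinsics apply), "R" (3x3) and "t" (3): a world point X has camera coordinates R X + t. Camera axes: x right, y down, z forward; pixel columns grow to the right and rows downward; lengths in m; the calibration is good to about 2 mm. A picture is of the moment at which its call begins: read the wrist's pose just before it. calibration takes no time and is no camera call; for the wrist camera it gives the pose at the moment of the call.
- robot.close_job(): hands the job in; it is judged then, once.
Trained networks look in the newest picture that a camera, given by its name, has taken for a name from the list of things; names that differ only in an ending like _2 or _b are one class to them, and where a whole thing is asked for, a point or a joint stands for the part that bears it (a point fixed in the world has none). Each returns a list of dicts, best first, with "p" (0 to 1); they miss things now and then, are a little off and sometimes report something else, mostly with a low value. They report only what shows in the picture. A call takes as long as a camera call. They do not tell look-alikes from the thing itself.
- robot.outline_of(camera, thing): "pixels" (400x640 bool, what is visible of it) and "box" ([left, top, width, height] as shares, 0 to 1, of the picture: columns of its width, rows of its height, round what is visible of it).
- robot.place_of(camera, thing): "location" ([column, row] as shares, 0 to 1, of the picture: columns of its width, rows of its height: a listed point, or the origin of a listed thing).
The state is a dict: "time": time; "joint_pos": joint angles; "joint_vel": joint speeds; "tau": joint torques, N m; "position": TCP position; "tcp_rot": TCP orientation; "ft_force": force on the tool from outside, world axes, zero at the start; "wrist_torque": the same for the moment, N m; "opening": opening from 0.0 (shut) to 1.0 (fully open); "finger_force": force on a finger pad.
Only numpy, scipy, OpenCV 4.12 (cv2) and the standard library are available. Lean on these libraries where they do the work, as an engineer would, in place of code of your own. Each camera call takes 0.05 s, during which the arm holds its last target. There are 200 camera calls.

### The job

Get the bench scale ready for counting screws into the empty tub on its pan: with the fingertips press the round power key, then the middle one of the three square keys (piece counting), and last the wide tare key, letting each key spring back up before the next. Tap lightly rather than leaning on the scale, press no other key, and keep off the pan and the tub so that the tare comes out true. Nothing is to be picked up: leave the tub and the other things on the bench where they are.

Things in the scene. Friction and masses are not known exactly. Their poses are not given: they have to be found in the camera images.
- scale: Fixed white bench scale, 330 deep (x) x 300 wide (y); origin under its centre, z up. Its front (-x) is a light grey keypad slope, 35 mm high at the front edge, 72 at the back, 0.35 rad from level: dark display above, one row of five dark keys near the front edge. Left (+y) to right: round, three squares, wide; y = 112, 58, 8, -42, -104 mm, x = -137 mm. 20 N or more on the scale is leaning on it.
- pan: Flat steel weighing pan of the scale, 222 x 290 x 12 mm, 5 mm above the housing behind the keypad, its top 89 mm above the bench; origin at the centre of its underside. It reaches from x = -57 mm to +165 mm of the scale.
- tub: Empty open white plastic tub standing on the pan, rim 96 mm across, 55 mm high, 60 g; origin at the centre of its underside.
- key_power_top (a point): Power key: centre of the top of the round key, 26 mm across, at the left end of the row (moves with it). Its z points out of the keypad (press along -z), its y along the row, to the left for someone in front of the scale. Its top stands 7 mm above the sloping keypad.
- key_power (a joint): Power key (round, left end of the row). Joint value: 0 up, 0.005 m fully down. Sprung: 1 N starts it, 3 N takes it 2.5 mm down, 5 N fully down. It counts as pressed at 2.5 mm held for 0.05 s, and springs back when let go.
- key_square_middle_top (a point): Counting key: centre of the top of the middle one of the three square keys, 22 x 22 mm (moves with it). Its z points out of the keypad (press along -z), its y along the row, to the left for someone in front of the scale. Its top stands 7 mm above the sloping keypad.
- key_square_middle (a joint): Counting key (middle square key). Joint value: 0 up, 0.005 m fully down. Sprung: 1 N starts it, 3 N takes it 2.5 mm down, 5 N fully down. It counts as pressed at 2.5 mm held for 0.05 s, and springs back when let go.
- key_tare_top (a point): Tare key: centre of the top of the wide key, 44 mm along the row x 22 mm, at the right end of the row (moves with it). Its z points out of the keypad (press along -z), its y along the row, to the left for someone in front of the scale. Its top stands 7 mm above the sloping keypad.
- key_tare (a joint): Tare key (wide, right end of the row). Joint value: 0 up, 0.005 m fully down. Sprung: 1 N starts it, 3 N takes it 2.5 mm down, 5 N fully down. It counts as pressed at 2.5 mm held for 0.05 s, and springs back when let go.
- key_square_left (a joint): Left one of the three square keys, 22 x 22 mm, not wanted; 2 mm down already counts as a press. Joint value: 0 up, 0.005 m fully down; sprung like the others.
- key_square_right (a joint): Right one of the three square keys, 22 x 22 mm, not wanted; 2 mm down already counts as a press. Joint value: 0 up, 0.005 m fully down; sprung like the others.
- jar: Closed clear jar with brass contents and a steel lid, 67 mm across, 78 mm high, beside the scale; origin at the centre of its underside.
- carton: Closed cardboard box of screws, 90 x 62 x 46 mm high, beside the scale; origin at the centre of its underside.
- tape: Black tape measure standing on edge, 68 x 40 x 60 mm high plus a short steel tongue, beside the scale; origin at the centre of its underside.
- elbow: White plastic pipe elbow lying flat, about 85 x 67 mm, 42 mm high, beside the scale; origin on the bench, near the middle of the bend.
- coupling: White plastic pipe coupling, a tube 42 mm across standing 45 mm high, beside the scale; origin at the centre of its underside.
- screwdriver: Grey-handled screwdriver, 190 mm long, lying in front of the scale; origin on the bench under it, x axis along it.
Things that resemble listed ones, but are neither listed nor needed, are in the scene too. What is shaped like the tub but green is not meant.

How it is judged:
On the way, in this order (a step that is already met when the one before it is completed fails the run):
1. the round power key is pressed, all other keys up (value of joint key_power above 0.0025 m and value of joint each of key_square_left, key_square_middle, key_square_right, key_tare below 0.0012 m), for 0.05 s.
2. the power key is up again (value of joint key_power below 0.001 m).
3. the middle square key is pressed, all other keys up (value of joint key_square_middle above 0.0025 m and value of joint each of key_power, key_square_left, key_square_right, key_tare below 0.0012 m), for 0.05 s.
4. the middle square key is up again (value of joint key_square_middle below 0.001 m).
5. the wide tare key is pressed, all other keys up (value of joint key_tare above 0.0025 m and value of joint each of key_power, key_square_left, key_square_middle, key_square_right below 0.0012 m), for 0.05 s.
At the end, for the whole second after the job is handed in: After the three keys have been pressed in order, all five keys are up (less than 1 mm down), the tub stands upright and at rest on the pan within 6 mm of where it was, and the other things lie within 15 mm of where they were (value of joint each of key_power, key_square_left, key_square_middle, key_square_right, key_tare below 0.001 m and distance of tub from where it was at the start of the episode below 0.006 m and angle between tub's own z axis and vertical below 0.1 rad and linear speed of tub below 0.02 m/s and distance of each of jar, carton, tape, elbow, coupling, screwdriver from where it was at the start of the episode below 0.015 m); the robot touches nothing.
It fails at once if one of the two unwanted square keys is pressed (2 mm or more) (value of joint any of key_square_left, key_square_right above 0.002 m).
It fails at once if the scale is leaned on with more than 20 N (contact force between any of the fingers, the arm and scale above 20 N).
It fails at once if the pan is touched (contact force between any of the fingers, the arm and pan above 0.3 N).
It fails at once if the tub is touched, moved or lifted (contact force between any of the fingers, the arm and tub above 0.3 N or distance of tub from where it was at the start of the episode above 0.01 m).
It fails at once if one of the other loose things is pushed away or lifted (distance of any of jar, carton, tape, elbow, coupling, screwdriver from where it was at the start of the episode above 0.02 m).
It also fails if it takes over 45 s, if anything falls off the work surface, if the arm or the gripper's body presses on something with over 40 N, if the wrist force passes 120 N, or if a joint passes its speed limit or range.

## Working session

There is one attempt and no reset: what is moved stays moved. The work goes in short steps, Python scripts to look and compute and a shell command to move; the robot and the scene stay as the last step left them, time stands still between calls to the robot, and variables do not carry over. Pictures are saved under pics/ and viewed, at most 10 in all, crops included, and the job is handed in when it is done.

```bash
mkdir -p pics; cat > h.py <<'E'
import numpy as np, cv2
from rig import robot
from scipy.spatial.transform import Rotation as Ro
def cam(n):
    c=robot.calibration(n); f=200/np.tan(np.radians(c["vertical_fov"])/2)
    return c,np.array([[f,0,c["cx"]],[0,f,c["cy"]],[0,0,1]]),np.array([c["k1"],0,0,0,0.])
def world(n,uv,z,c3=None):
    c,K,d=c3 or cam(n); p=cv2.undistortPoints(np.array(uv,float).reshape(-1,1,2),K,d).reshape(-1,2)
    z=np.ravel(z); P=np.c_[p*z[:,None],z]
    return (P-np.ravel(c["t"]))@np.array(c["R"])
E
python3 - <<'E'
from h import *
s=robot.observe(); print(s["position"],s["tcp_rot"],s["ft_force"])
for n in("scene","top"):
    im,d=robot.capture(n); cv2.imwrite(f"pics/{n}0.png",im[:,:,::-1])
    np.save(n+"d.npy",d)
    for t in("key_power_top","key_square_middle_top","key_tare_top","tub","pan","scale","screwdriver"):
        for r in robot.place_of(n,t)[:2]:
            uv=np.array(r["location"])*[640,400]; z=np.median(d[int(uv[1])-1:int(uv[1])+2,int(uv[0])-1:int(uv[0])+2])
            print(n,t,round(r["p"],2),uv.round(1),world(n,[uv],[z]).round(4))
E
```

```text
[ 0.21764289 -0.58562768  0.23073579] [-3.09090818e+00 -5.55670766e-01  1.52653548e-04] [ 0.05224579  1.03354096 -0.25680855]
scene key_power_top 0.55 [399.  202.9] [[0.5298 0.1939 0.0532]]
scene key_square_middle_top 0.46 [355.5 183.3] [[0.4744 0.0794 0.0409]]
scene key_tare_top 0.67 [319.6 166.6] [[ 0.3871 -0.0361 -0.0006]]
scene tub 0.67 [188.8 194.7] [[ 0.5975 -0.3154  0.0278]]
scene tub 0.66 [197.8 240.2] [[ 0.7475 -0.2154  0.0528]]
scene pan 0.82 [313.9 227.1] [[0.6829 0.031  0.0909]]
scene scale 0.67 [329.4 234.6] [[0.694  0.0675 0.089 ]]
scene scale 0.27 [355.8 184.1] [[0.4816 0.0814 0.0452]]
scene screwdriver 0.78 [369. 178.] [[0.4018 0.1021 0.    ]]
top key_power_top 0.59 [245.4 240.1] [[0.5109 0.1918 0.0464]]
top key_square_middle_top 0.62 [286.  245.8] [[0.4939 0.093  0.0534]]
top key_tare_top 0.52 [331.2 262. ] [[ 0.4524 -0.015   0.0499]]
top key_tare_top 0.42 [311.5 173.2] [[0.664  0.0275 0.088 ]]
top tub 0.92 [325.3 156.2] [[ 0.704  -0.0068  0.0935]]
top tub 0.75 [455.9 216.3] [[ 0.5635 -0.3405  0.0016]]
top pan 0.85 [311.8 171.9] [[0.667  0.0266 0.0883]]
top screwdriver 0.79 [290.8 286.8] [[0.3963 0.0843 0.0225]]
```

```bash
python3 - <<'E'
import cv2
a=cv2.imread("pics/top0.png");cv2.imwrite("pics/top_crop.png",cv2.resize(a[200:310,210:370],(800,550),interpolation=cv2.INTER_CUBIC))
E
```

```text
(no output)
```

View pics/top0.png

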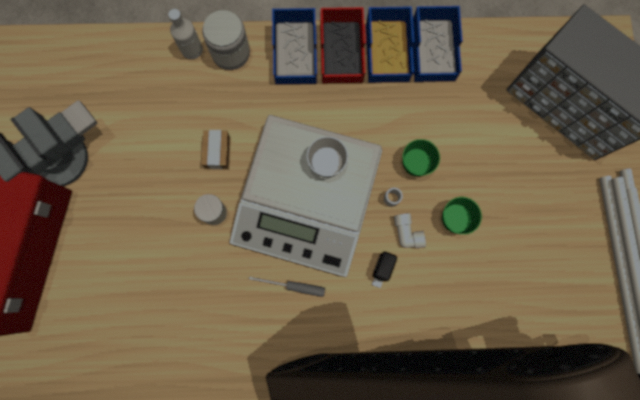

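View pics/top_crop.png

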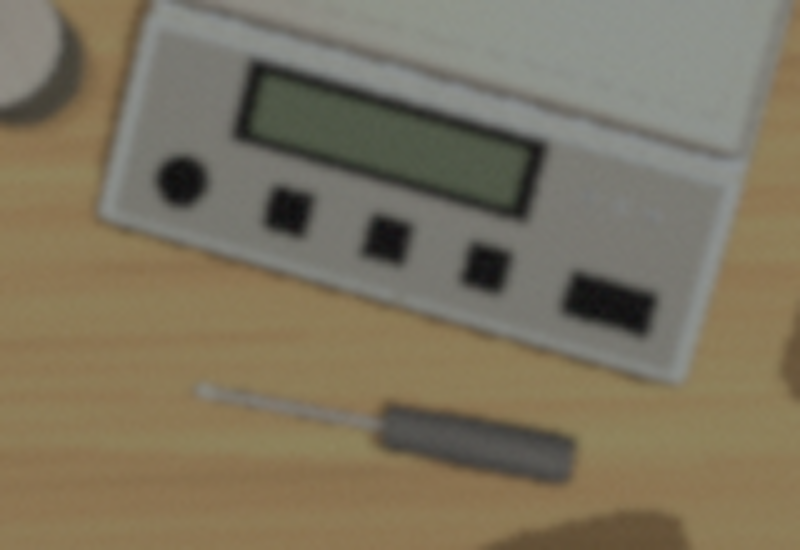

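View pics/scene0.png

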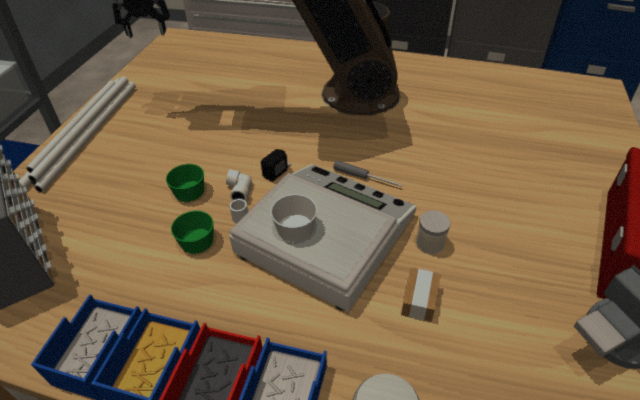

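The top picture shows the white scale with its keys at these pixels: round (246,236), squares (268,242), (287,248) and (307,254), and wide (332,261). The wanted tub is the white one on the pan at (325,159).

Look-alikes:
- **Tubs:** green tubs at (420,158) and (461,216).
- **Keys:** unwanted squares at (268,242) and (307,254), and the display at (288,228).

I choose the round key, the middle of the three squares and the wide key. The close crop confirms the choice.

```bash
cat >> h.py <<'E'
from scipy.optimize import least_squares
YS=np.array([112,58,8,-42,-104])/1e3
sl=.35
def keys(p,h=.007): # p: x,y,yaw -> key tops; 
    P=np.c_[np.full(5,-.137-h*np.sin(sl)),YS,np.full(5,.035+.028*np.tan(sl)+h*np.cos(sl))]
    return Ro.from_rotvec([0,0,p[2]]).apply(P)+[p[0],p[1],0]
def proj(n,X,c3=None):
    c,K,d=c3 or cam(n); R=np.array(c["R"])
    return cv2.projectPoints(X,cv2.Rodrigues(R)[0],np.ravel(c["t"]).astype(float),K,d)[0].reshape(-1,2)
def fit(n,uv,p0,c3=None):
    r=least_squares(lambda p:(proj(n,keys(p),c3)-uv).ravel(),p0); return r.x,r.fun.reshape(-1,2)
def goal(p,i,lift,tilt=sl):
    # tool z into keypad tilted by tilt; y along row
    R=Ro.from_rotvec([0,0,p[2]])*Ro.from_euler('y',-tilt)*Ro.from_euler('x',np.pi)
    n=Ro.from_rotvec([0,0,p[2]]).apply([-np.sin(sl),0,np.cos(sl)])
    return keys(p)[i]+lift*n,R
def delta(P,R):
    s=robot.observe(); R0=Ro.from_rotvec(s["tcp_rot"])
    return (R0.inv().apply(P-s["position"])/.2).round(4),((R0.inv()*R).as_rotvec()/(np.pi/2)).round(4)
E
python3 - <<'E'
from h import *
uv=np.array([[246.2,236.2],[267.8,242.4],[287.4,248],[307.2,253.6],[331.8,260.8]])
p,r=fit("top",uv,[.62,.03,-.25]); print(p,r.round(2)); print(keys(p).round(4))
np.save("p.npy",p)
for i in (0,2,4):
  for t in(sl,0.):
    P,R=goal(p,i,.12,t);print(i,t,P.round(3),R.as_rotvec().round(3),delta(P,R))
s=robot.observe();print(Ro.from_rotvec(s["tcp_rot"]).as_matrix().round(3))
c=cam("wrist")[0];R0=Ro.from_rotvec(s["tcp_rot"]);Rc=np.array(c["R"])
print("cam centre in tool",R0.inv().apply(-Rc.T@np.ravel(c["t"])-s["position"]).round(3),(Rc@R0.as_matrix()).round(2),c["vertical_fov"])
E
```

```text
[ 0.61924232  0.04051127 -0.3038201 ] [[-0.02 -0.02]
 [-0.26 -0.09]
 [-0.02 -0.  ]
 [ 0.07  0.1 ]
 [ 0.22  0.  ]]
[[ 0.5197  0.1891  0.0518]
 [ 0.5036  0.1376  0.0518]
 [ 0.4886  0.0898  0.0518]
 [ 0.4737  0.0421  0.0518]
 [ 0.4551 -0.017   0.0518]]
0 0.35 [0.48  0.201 0.165] [ 3.008 -0.46   0.532] (array([ 2.6026, -3.2322,  0.3336]), array([-0.0734,  0.2146,  0.4156]))
0 0.0 [0.48  0.201 0.165] [ 3.105 -0.475 -0.   ] (array([ 2.6026, -3.2322,  0.3336]), array([ 1.000e-04, -0.000e+00,  4.199e-01]))
2 0.35 [0.449 0.102 0.165] [ 3.008 -0.46   0.532] (array([ 2.2839, -2.8213,  0.3337]), array([-0.0734,  0.2146,  0.4156]))
2 0.0 [0.449 0.102 0.165] [ 3.105 -0.475 -0.   ] (array([ 2.2839, -2.8213,  0.3337]), array([ 1.000e-04, -0.000e+00,  4.199e-01]))
4 0.35 [ 0.416 -0.005  0.165] [ 3.008 -0.46   0.532] (array([ 1.9408, -2.3788,  0.3337]), array([-0.0734,  0.2146,  0.4156]))
4 0.0 [ 0.416 -0.005  0.165] [ 3.105 -0.475 -0.   ] (array([ 1.9408, -2.3788,  0.3337]), array([ 1.000e-04, -0.000e+00,  4.199e-01]))
[[ 0.937  0.348  0.   ]
 [ 0.348 -0.937 -0.   ]
 [-0.     0.    -1.   ]]
cam centre in tool [ 0.067 -0.001 -0.143] [[ 0.    1.    0.  ]
 [-0.96  0.   -0.26]
 [-0.26 -0.    0.96]] 68.72655798404583
```

```bash
python3 -m crank '[[0,[0.2,-0.117,0],[0,0,0]],[0,[0.2,-0.117,0],[0,0,0]],[0,[0.2,-0.117,0],[0,0,0]],[0,[0.2,-0.117,0],[0,0,0]],[0,[0.2,-0.117,0],[0,0,0]],[0,[0.2,-0.117,0],[0,0,0]],[0,[0.2,-0.117,0],[0,0,0]],[0,[0.2,-0.117,0],[0,0,0]],[0,[0.1,-0.23,0],[0,0,0]],[0,[0.1,-0.23,0],[0,0,0]],[0,[0.1,-0.23,0],[0,0,0]],[0,[0.1,-0.23,0],[0,0,0]],[0,[0.1,-0.23,0],[0,0,0]],[0,[0.1,-0.23,0],[0,0,0]],[0,[0.1,-0.23,0],[0,0,0]],[0,[0.1,-0.23,0],[0,0,0]],[0,[0,0,0],[0,0,0.11]],[0,[0,0,0],[0,0,0.11]],[0,[0,0,0],[0,0,0.1]],[0,[0,0,0],[0,0,0.1]]]'
python3 - <<'E'
from h import *
p=np.load("p.npy")
s=robot.observe(); print(s["position"],s["tcp_rot"],s["ft_force"],s["opening"])
c3=cam("wrist"); im,d=robot.capture("wrist")
print(proj("wrist",keys(p),c3).round(1))
for q in proj("wrist",keys(p),c3): cv2.circle(im,tuple(int(v) for v in q.round()),2,(255,0,0),-1)
cv2.imwrite("pics/w0.png",im[:,:,::-1])
for i in (0,2,4): print(i,*delta(*goal(p,i,.03)))
E
```

```text
time: 3.3
position: [0.4743, 0.1018, 0.2314]
tcp_rot: [3.104, -0.483, 0.0]
ft_force: [1.0, -1.2, 0.0]
opening: -0.0
finger_force: 0.0
[0.47429831 0.10183523 0.23137887] [ 3.10416017e+00 -4.83415735e-01  4.91640882e-04] [ 1.01534319 -1.18210108  0.02234457] -0.00014360521774367969
[[237.6 165.8]
 [286.1 165.6]
 [331.2 165.4]
 [376.4 165.2]
 [432.1 165. ]]
0 [ 0.0285 -0.4846  0.757 ] [ 0.0014  0.2226 -0.0079]
2 [0.035  0.0353 0.757 ] [ 0.0014  0.2226 -0.0079]
4 [0.042  0.5953 0.757 ] [ 0.0014  0.2226 -0.0079]
```

View pics/w0.png

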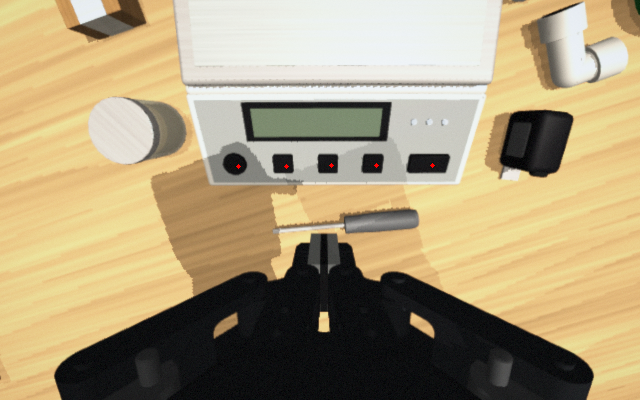

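The wrist view shows the keys at about (234,163), (283,163), (328,163), (373,163) and (428,163). My predicted dots are about 3 px right and 2 px low, so I refit using the dark blobs.

```bash
python3 - <<'E'
from h import *
p=np.load("p.npy"); c3=cam("wrist"); im,d=robot.capture("wrist")
g=im.max(2); q=proj("wrist",keys(p),c3); uv=[]
for u,v in q:
    x0,y0=int(u)-26,int(v)-16; w=g[y0:y0+32,x0:x0+50]; 
    n,l,st,ce=cv2.connectedComponentsWithStats((w<50).astype(np.uint8))
    k=min(range(1,n),key=lambda k:np.hypot(*(ce[k]-[26,16])) if st[k,4]>100 else 99); uv.append(ce[k]+[x0,y0]); print(uv[-1].round(1),st[k])
uv=np.array(uv); 
p2,r=fit("wrist",uv,p,c3); print(p2,r.round(2)); np.save("p2.npy",p2)
z=[np.median(d[int(v)-3:int(v)+4,int(u)-3:int(u)+4]) for u,v in uv]
print(world("wrist",uv,z,c3).round(4)); print(keys(p2).round(4))
for i in (0,2,4): print(i,*delta(*goal(p2,i,.03)))
E
```

```text
[234.3 164.2] [ 12   4  24  21 375]
[282.6 163.5] [ 14   6  20  18 336]
[327.1 163.3] [ 13   6  19  18 329]
[371.9 162.5] [ 12   6  21  18 342]
[427.4 162.1] [  1   6  42  18 671]
[ 0.6228628   0.04384364 -0.30427854] [[-0.91  0.05]
 [-0.56  0.12]
 [ 0.06 -0.17]
 [ 0.47  0.17]
 [ 0.94  0.02]]
[[ 0.5233  0.1907  0.0541]
 [ 0.5073  0.14    0.0533]
 [ 0.4923  0.0933  0.0535]
 [ 0.478   0.0462  0.0538]
 [ 0.4595 -0.0121  0.0537]]
[[ 0.5234  0.1925  0.0518]
 [ 0.5072  0.1409  0.0518]
 [ 0.4923  0.0932  0.0518]
 [ 0.4773  0.0455  0.0518]
 [ 0.4587 -0.0136  0.0518]]
0 [ 0.0461 -0.5062  0.757 ] [ 2.000e-04  2.226e-01 -9.000e-04]
2 [0.0468 0.0138 0.757 ] [ 2.000e-04  2.226e-01 -9.000e-04]
4 [0.0476 0.5738 0.757 ] [ 2.000e-04  2.226e-01 -9.000e-04]
```

```bash
python3 -m crank '[[0,[0,-0.17,0.1],[0,0.075,0]],[0,[0,-0.17,0.1],[0,0.075,0]],[0,[0,-0.166,0.1],[0,0.073,0]],[0,[0,0,0],[0,0,0]]]'
python3 -c '
from h import *
p=np.load("p2.npy")
for l in (.03,.012,0): print(*delta(*goal(p,0,l)))'
```

```text
time: 3.9
position: [0.5102, 0.1975, 0.1706]
tcp_rot: [3.008, -0.451, 0.528]
ft_force: [0.3, -0.4, -0.4]
opening: -0.002
finger_force: 0.0
[-0.1365  0.0029  0.4328] [0.0004 0.0013 0.0044]
[-0.1363  0.0028  0.5228] [0.0004 0.0013 0.0044]
[-0.1361  0.0028  0.5828] [0.0004 0.0013 0.0044]
```

```bash
python3 -m crank '[[0,[-0.068,0,0.15],[0,0,0]],[0,[-0.068,0.003,0.15],[0,0,0.004]],[0,[0,0,0.13],[0,0,0]],[0,[0,0,0.09],[0,0,0]],[0,[0,0,0],[0,0,0]],[0,[0,0,0],[0,0,0]]]'
python3 - <<'E'
from h import *
p=np.load("p2.npy")
for i in (0,2,4): print(*delta(*goal(p,i,0)))
im,d=robot.capture("wrist"); cv2.imwrite("pics/w1.png",im[:,:,::-1])
E
```

```text
time: 4.65
position: [0.5284, 0.1875, 0.077]
tcp_rot: [3.031, -0.457, 0.491]
ft_force: [-0.3, 0.0, 0.0]
opening: -0.001
finger_force: 0.0
[-0.069  -0.0151  0.1103] [-0.0075  0.0191  0.0019]
[-0.0707  0.5049  0.1042] [-0.0075  0.0191  0.0019]
[-0.0725  1.0648  0.0977] [-0.0075  0.0191  0.0019]
```

View pics/w1.png

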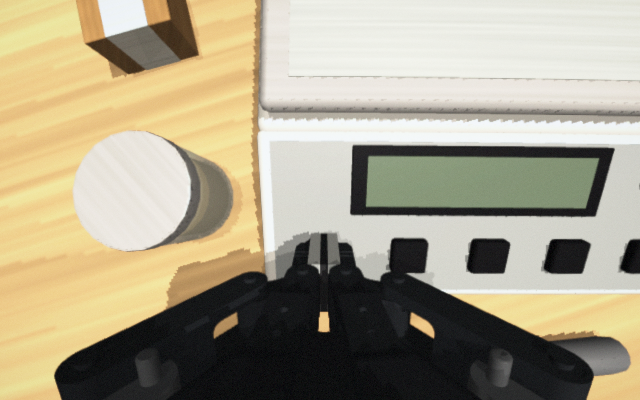

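The wrist view shows the shut fingertips at (324,240), uphill of the power key, with the squares at (408,255), (489,255) and (567,255). The arm couldn't hold the tilt, so I check which joint limits it.

```bash
python3 -c '
from h import *
s=robot.observe(); print(s["joint_pos"].round(3) if hasattr(s["joint_pos"],"round") else s["joint_pos"]); print(s["position"],s["tcp_rot"],s["ft_force"])
p=np.load("p2.npy")
for t in (0,.1,.2): print(t,*delta(*goal(p,0,.02,t)))'
```

```text
[ 0.301  0.565  2.026 -0.56   0.324  2.684]
[0.52833862 0.18770002 0.07718516] [ 3.0310324  -0.45663339  0.49203103] [-0.01527256 -0.35740823 -0.32164728]
0 [-0.0719 -0.0155  0.0111] [-0.0073 -0.2039  0.0033]
0.1 [-0.0719 -0.0155  0.0111] [-0.0074 -0.1402  0.0029]
0.2 [-0.0719 -0.0155  0.0111] [-0.0075 -0.0766  0.0025]
```

Joint 6 is at its limit, and tilting back drives joint 5 towards its singularity. I'll press with the tool vertical instead. The fingertip's uphill edge will meet the key, so I aim the TCP 5 mm downhill of the key centre.

```bash
cat >> h.py <<'E'
def vgoal(p,i,lift,off=-.005):
    P,R=goal(p,i,0,0.); return P+Ro.from_rotvec([0,0,p[2]]).apply([off,0,lift]),R
E
python3 -m crank '[[0,[0,0,-0.1],[0,0,0]],[0,[0,0,-0.1],[0,-0.068,0]],[0,[0,0,0],[0,-0.068,0]],[0,[0,0,0],[0,-0.068,0]],[0,[0,0,0],[0,0,0]],[0,[0,0,0],[0,0,0]]]'
python3 -c '
from h import *
p=np.load("p2.npy")
print(robot.observe()["joint_pos"])
print(*delta(*vgoal(p,0,.02)))'
```

```text
time: 5.45
position: [0.5161, 0.1904, 0.1133]
tcp_rot: [-3.1, 0.466, -0.013]
ft_force: [-0.5, 0.6, 0.1]
opening: -0.001
finger_force: 0.0
[0.231845   0.53441557 1.86957112 0.00464848 0.72724581 2.09778312]
[ 0.0054 -0.0193  0.2079] [-0.005  -0.0047  0.0036]
```

```bash
python3 -m crank '[[0,[0.005,-0.019,0.06],[-0.005,-0.005,0.003]],[0,[0,0,0.08],[0,0,0]],[0,[0,0,0.04],[0,0,0]],[0,[0,0,0],[0,0,0]],[0,[0,0,0],[0,0,0]]]'
python3 - <<'E'
from h import *
p=np.load("p2.npy")
s=robot.observe();print(s["joint_pos"],s["ft_force"]);print(*delta(*vgoal(p,0,.0022)))
c3=cam("wrist");im,d=robot.capture("wrist")
R0=Ro.from_rotvec(s["tcp_rot"])
for q in np.r_[proj("wrist",keys(p),c3)]: cv2.circle(im,tuple(int(v) for v in q.round()),3,(255,0,0),-1)
cv2.circle(im,tuple(int(v) for v in proj("wrist",np.array([s["position"]]),c3)[0]),3,(0,0,255),-1)
cv2.imwrite("pics/w2.png",im[:,:,::-1])
E
```

```text
time: 6.08
position: [0.5188, 0.1938, 0.0773]
tcp_rot: [-3.105, 0.475, 0.003]
ft_force: [0.5, 0.6, 0.2]
opening: 0.001
finger_force: 0.0
[0.23745555 0.59683325 1.87750433 0.00262369 0.66888534 2.10979372] [0.51268281 0.58830981 0.15616328]
[-0.0009 -0.0004  0.1167] [-0.0004  0.0014  0.0004]
```

View pics/w2.png

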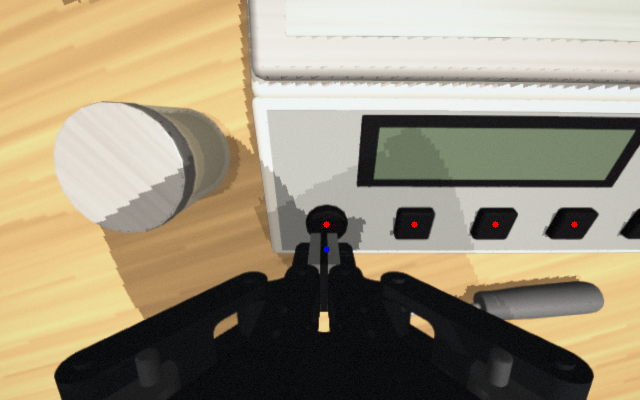

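Dots sit on the key centres and the tip is aligned with the power key at (326,222). Now I descend to just above contact.

```bash
python3 -m crank '[[0,[0,0,0.06],[0,0,0]],[0,[0,0,0.045],[0,0,0]],[0,[0,0,0],[0,0,0]]]'; for i in 1; do python3 -m crank '[[0,[0,0,0.01],[0,0,0]],[0,[0,0,0],[0,0,0]]]';done; python3 -m crank '[[0,[0,0,0.008],[0,0,0]],[0,[0,0,0],[0,0,0]]]'
```

```text
time: 6.5
position: [0.5183, 0.1937, 0.0553]
tcp_rot: [-3.105, 0.475, 0.006]
ft_force: [0.5, 0.0, -0.2]
opening: -0.002
finger_force: 0.0
time: 6.75
position: [0.5187, 0.1939, 0.0544]
tcp_rot: [-3.105, 0.475, 0.003]
ft_force: [-0.1, -1.0, 0.7]
opening: -0.001
finger_force: 0.4
time: 7.0
position: [0.5189, 0.1939, 0.0529]
tcp_rot: [-3.104, 0.475, 0.002]
ft_force: [-0.0, 0.2, 2.1]
opening: 0.001
finger_force: 1.0
```

Contact started at about z = 0.054. I keep pressing in small steps.

```bash
for i in 1 2; do python3 -m crank '[[0,[0,0,0.005],[0,0,0]],[0,[0,0,0],[0,0,0]]]' | grep -E "posi|ft_f";done
```

```text
position: [0.5189, 0.1939, 0.0518]
ft_force: [1.6, -0.1, 2.9]
position: [0.5188, 0.1939, 0.0507]
ft_force: [2.4, 0.8, 3.5]
```

```bash
for i in 1 2; do python3 -m crank '[[0,[0,0,0.005],[0,0,0]],[0,[0,0,0],[0,0,0]]]' | grep -E "posi|ft_f"; python3 -c '
from h import *
n=np.array(Ro.from_rotvec([0,0,-.304]).apply([-np.sin(sl),0,np.cos(sl)]))
print("normal",np.dot(robot.observe()["ft_force"],n))'; done
```

```text
position: [0.5188, 0.1939, 0.0497]
ft_force: [1.8, -1.1, 4.9]
normal 3.8938236808361726
position: [0.5189, 0.1939, 0.0489]
ft_force: [1.9, -1.0, 5.2]
normal 4.127655755757688
```

The normal force is about 4 N over about 5 mm of travel, so the power key is well pressed. I release it and move to the middle key.

```bash
python3 -m crank '[[0,[0,0,-0.03],[0,0,0]],[0,[0,0,-0.06],[0,0,0]],[0,[0,0,-0.06],[0,0,0]],[0,[0,0.17,0],[0,0,0]],[0,[0,0.17,0],[0,0,0]],[0,[0,0.18,0],[0,0,0]],[0,[0,0,0],[0,0,0]],[0,[0,0,0],[0,0,0]]]'
python3 - <<'E'
from h import *
p=np.load("p2.npy")
s=robot.observe();print(s["joint_pos"],s["ft_force"]);print(*delta(*vgoal(p,2,.0022)))
c3=cam("wrist");im,d=robot.capture("wrist")
for q in np.r_[proj("wrist",keys(p),c3)]: cv2.circle(im,tuple(int(v) for v in q.round()),3,(255,0,0),-1)
cv2.imwrite("pics/w3.png",im[:,:,::-1])
E
```

```text
time: 9.0
position: [0.4881, 0.0948, 0.0792]
tcp_rot: [-3.104, 0.476, 0.002]
ft_force: [0.0, -0.3, 0.3]
opening: 0.002
finger_force: 0.0
[0.05808789 0.53887847 2.01521519 0.00248948 0.58855614 1.93085527] [ 0.02215601 -0.26368215  0.29062704]
[-0.0028  0.0011  0.1258] [-0.0006  0.0009  0.0002]
```

View pics/w3.png

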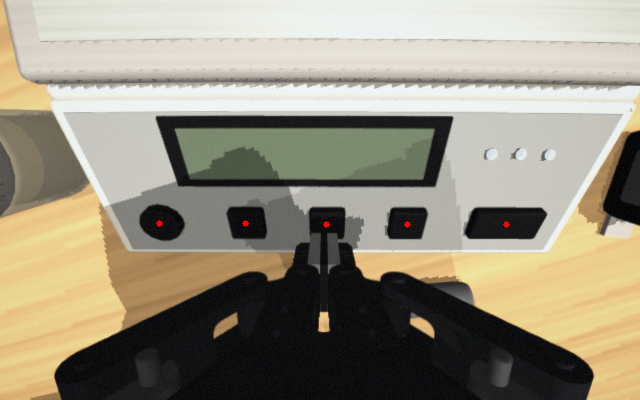

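The fingertip is aligned with the middle square at (326,222), and the power key at (160,223) is up.

```bash
python3 -m crank '[[0,[0,0,0.07],[0,0,0]],[0,[0,0,0.05],[0,0,0]],[0,[0,0,0],[0,0,0]]]'| grep -E "posi|ft_f"; for i in 1 2 ; do python3 -m crank '[[0,[0,0,0.01],[0,0,0]],[0,[0,0,0],[0,0,0]]]'| grep -E "posi|ft_f";done;  python3 -m crank '[[0,[0,0,0.005],[0,0,0]],[0,[0,0,0],[0,0,0]]]'| grep -E "posi|ft_f"
```

```text
position: [0.487, 0.0949, 0.0535]
ft_force: [-0.9, 0.9, 1.3]
position: [0.4875, 0.0947, 0.0526]
ft_force: [-1.0, 1.7, 1.5]
position: [0.488, 0.0946, 0.0508]
ft_force: [-0.1, 0.8, 4.1]
position: [0.4882, 0.0945, 0.0499]
ft_force: [3.0, -0.5, 5.5]
```

```bash
python3 -m crank '[[0,[0,0,0.004],[0,0,0]],[0,[0,0,0],[0,0,0]]]'| grep -E "posi|ft_f"
```

```text
position: [0.4883, 0.0945, 0.0491]
ft_force: [1.3, -2.5, 5.5]
```

```bash
python3 -m crank '[[0,[0,0,-0.03],[0,0,0]],[0,[0,0,-0.06],[0,0,0]],[0,[0,0,-0.06],[0,0,0]],[0,[0,0.19,0],[0,0,0]],[0,[0,0.19,0],[0,0,0]],[0,[0,0.18,0],[0,0,0]],[0,[0,0,0],[0,0,0]],[0,[0,0,0],[0,0,0]]]'
python3 - <<'E'
from h import *
p=np.load("p2.npy")
s=robot.observe();print(s["joint_pos"],s["ft_force"]);print(*delta(*vgoal(p,4,.0022)))
c3=cam("wrist");im,d=robot.capture("wrist")
for q in np.r_[proj("wrist",keys(p),c3)]: cv2.circle(im,tuple(int(v) for v in q.round()),3,(255,0,0),-1)
cv2.imwrite("pics/w4.png",im[:,:,::-1])
E
```

```text
time: 11.42
position: [0.4545, -0.0122, 0.0792]
tcp_rot: [-3.104, 0.476, 0.002]
ft_force: [-0.5, -0.2, -0.3]
opening: 0.0
finger_force: 0.0
[-1.72742723e-01  5.00088745e-01  2.11615361e+00  1.74652664e-03
  5.26806748e-01  1.70059473e+00] [-0.46347354 -0.24668402 -0.33854234]
[-0.0026  0.0006  0.1263] [-0.0004  0.001   0.0001]
```

View pics/w4.png

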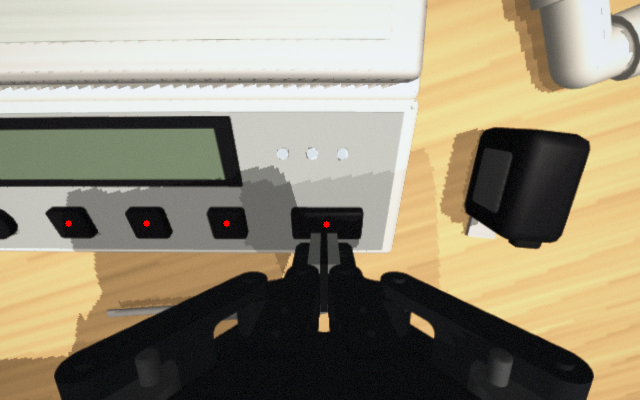

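The fingertip is centred on the wide tare key at (327,223), and the other keys are up.

```bash
python3 -m crank '[[0,[0,0,0.07],[0,0,0]],[0,[0,0,0.05],[0,0,0]],[0,[0,0,0],[0,0,0]]]'| grep -E "posi|ft_f"; for i in 1 2 ; do python3 -m crank '[[0,[0,0,0.01],[0,0,0]],[0,[0,0,0],[0,0,0]]]'| grep -E "posi|ft_f";done;  for i in 1 2 ; do python3 -m crank '[[0,[0,0,0.005],[0,0,0]],[0,[0,0,0],[0,0,0]]]'| grep -E "posi|ft_f"; done
```

```text
position: [0.4536, -0.0119, 0.0537]
ft_force: [-1.0, 1.8, 1.5]
position: [0.454, -0.0122, 0.0528]
ft_force: [-1.2, 2.0, 1.3]
position: [0.4545, -0.0124, 0.0509]
ft_force: [0.7, 2.4, 3.3]
position: [0.4546, -0.0124, 0.0499]
ft_force: [1.8, 1.2, 4.8]
position: [0.4547, -0.0125, 0.0491]
ft_force: [0.4, 1.4, 7.7]
```

Tare is pressed. I retreat straight up and check.

```bash
python3 -m crank '[[0,[0,0,-0.03],[0,0,0]],[0,[0,0,-0.1],[0,0,0]],[0,[0,0,-0.2],[0,0,0]],[0,[0,0,-0.2],[0,0,0]],[0,[0,0,-0.2],[0,0,0]],[0,[0,0,0],[0,0,0]],[0,[0,0,0],[0,0,0]],[0,[0,0,0],[0,0,0]]]'
python3 - <<'E'
from h import *
im,d=robot.capture("wrist"); cv2.imwrite("pics/w5.png",im[:,:,::-1])
E
```

```text
time: 13.85
position: [0.4539, -0.0124, 0.1937]
tcp_rot: [-3.105, 0.475, 0.007]
ft_force: [-0.7, 0.0, -0.1]
opening: 0.0
finger_force: 0.0
```

View pics/w5.png

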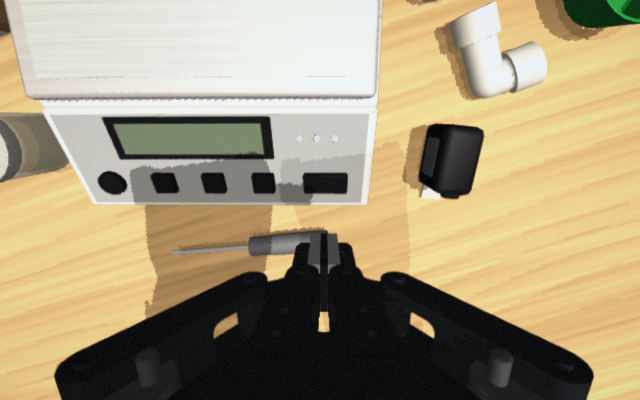

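All five keys, at (112,182) to (325,183), look up, nothing has moved, and the arm is clear.

```bash
python3 -c '
from rig import robot
print(robot.close_job())'
```

```text
the job is handed in; nothing more can be done
None
```

I pressed power, then counting, then tare, each about 5 mm down with at most about 8 N and released before the next; the arm kept clear of the pan and tub, and the job is handed in, though the system returned no verdict.

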